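Set and lock the slotted fence of a plate jig

ROBOT

A 6-joint arm with a two-finger parallel gripper is mounted at the origin on a cart in front of the work surface, level with it; the furniture and walls round the work are solid. World frame = base frame: x ahead of the robot, y to its left, z up, the work surface at z = 0. Lengths are in m, angles in rad, forces in N, time in s.
With the tool pointing down it reaches from about 0.35 to 0.775 m from the base axis. Payload 7.3 kg.
Tool frame: the origin (TCP) lies at the centre of the arm's flange, where the gripper is bolted on; the fingertips stand 178 mm ahead of it and the grasp point (between the pads) lies 159 mm ahead of it (tip_extent is the distance from the TCP to the fingertips, in m); z points along the fingers, y is the line along which they close (so a half turn about z gives the same grasp; the last joint's range is limited). The gripper opens to 92 mm and grips with 3 to 60 N. Pads are 19 mm wide; open, the fingers measure 130 mm over their backs; the gripper's body (75 mm by 190 mm) begins 47 mm behind the grasp point.
Start: joints at [-1.491, 0.342, 1.524, -0, 1.275, -0.146], TCP at [0.118, -0.512, 0.405] pointing down, gripper open.
Joint ranges: [-2.53, 2.53], [-0.77, 2.02], [0.04, 2.7], [-1, 4.14], [0.28, 2.66], [-3.11, 3.11]. Speed limits (rad/s): [2.57, 2.57, 3.14, 3.14, 3.14, 3.14].

INTERFACE

Orientations are given as [roll, pitch, yaw] about the fixed x, y, z axes, in that order (R = Rz(yaw) Ry(pitch) Rx(roll)).
In Python, from cell import * gives the robot as it stands.
- The arm moves only by the tool arm_command, never from a script. Its arguments are lists of equal length, an entry for each row: "xyz": the shift along the world's x, y, z in mm, a list of three; "spin": the turn about the world's z in degrees. In form: {"xyz": [[tx, ty, tz], ...], "spin": [spin, ...]}. A call has 1 to 20 rows; each row shifts and turns the commanded pose from where the row before left it; what a row does not reach is not made up. A row lasts 1/10 s, in which the tool goes at most 50 mm and 8.59 degrees, less where a joint would pass 70% of its speed; a pose out of reach is approached as far as the arm can. A call with a gripper value outside its range is refused whole. "jaw" is the opening, from -1 (shut) to 1 (fully open), set as the call begins (left out, the last holds). The fingers move at their own pace and stop on an object; "squeeze" is the grip in N (left out, the last holds). Time passes only in rows, so rows that do not move let the fingers close. It gives the time, the measured TCP pose, the force, the opening and the grip force at its end, in the units of the state.
- observe(): the state, without advancing time (a new reading comes with each control period).
- read_camera(name): name is "scene" or "top"; returns a dict with "img" (384x512x3 uint8, red, green, blue), "depth" (384x512 float32, m along the optical axis (not along the pixel's ray), 0 where there is no reading), "fx", "fy", "cx", "cy" (pixels), "dist_coeffs" ([k1, k2, p1, p2, k3] as OpenCV has them; the pictures are not rectified), "world_from_camera" (4x4, takes a point from camera to world coordinates). Camera axes: x right, y up, looking along -z (the intrinsics and any distortion apply to the point x, -y, -z); pixel columns grow to the right and rows downward; lengths in m; the calibration is good to about 2 mm. A picture is of the moment at which its call begins.
- hand_in(): hands the job in; it is judged then, once.
The state is a dict: "time": time; "qpos": joint angles; "qvel": joint speeds; "joint_efforts": joint torques, N m; "tool_pos": TCP position; "tool_rot": TCP orientation; "contact_force": force on the tool from outside, world axes, zero at the start; "torque": the same for the moment, N m; "opening": finger opening in m; "grip_force": force on a finger pad.
Only numpy, scipy, OpenCV 4.12 (cv2) and the standard library are available. Lean on these libraries where they do the work, as an engineer would, in place of code of your own. Each camera call takes 0.05 s, during which the arm holds its last target. There are 200 camera calls.

TASK

Set up the plate jig: slide the steel fence along its two slots until the line scribed on the near end of its wall stands at the pointer of the index block, with the clamp still loose. Then tighten the clamp by swinging its black lever clockwise (seen from above) until it has clearly bitten and holds the fence firmly there, but stop by feel and do not overtighten it. Do not force the fence against its guide bolt, leave the other things on the bench alone, and let go of everything at the end.

Things in the scene. Friction and masses are not known exactly. Their poses are not given: they have to be found in the camera images.
- base_plate: fixed aluminium base plate of the jig, 140 (x) x 170 (y) x 12 mm thick, lying on the worktop; origin at the centre of its underside; its y axis is the sliding direction of the fence
- fence: loose steel fence, about 0.45 kg, lying on the base plate: slotted foot 112 (x) x 100 (y) x 8 mm; upright wall along its +y edge, 112 mm long, 12 mm thick (centred at y = +44 mm), top 45 mm above the underside. Origin: centre of the underside, 12 mm above the worktop. Grasp the wall across its thickness from above near its near end (x = -42 mm), clear of the clamp and its hub
- fence_line (a point): the scribed line at the near (-x) end face of the fence's wall, in the middle of the wall's thickness: fence frame (-56, +44, 4.5) mm; the line also runs over the wall's top. The fence drags with some 3 to 7 N and binds on its bolts if pulled askew, so an arm that yields under load leaves it a few mm short: let go, look again and correct
- index_tip (a point): tip of the pointer of the small fixed dark index block (10 x 18 x 7 mm) on the near edge of the base plate; its place along the edge varies. The fence is set when fence_line and index_tip have the same y in the base plate's frame (x differs by about 4 mm). The fence starts 10 to 50 mm short and has to move in the base's +y
- clamp_lever: black clamp lever on an upright stud at (0, -12) mm in the base plate's frame. Origin on that axis at the plate's top, 12 mm above the worktop; it points along its own -y: hub 26 mm wide, arm 10 mm wide. Starts loose, pointing within 1.1 rad of the base's -y; clockwise from above, towards the base's -x, tightens. Stays where left. It bites 0.7 to 1.8 rad from the start, differently each time
- lever_tip (a point): top centre of the upright round knob (14 mm wide, 20 mm high) at the lever's end, 60 mm from its axis, 54 mm above the worktop. Pushing it round takes 1 to 2 N while loose; after the bite a stiff spring washer makes the push rise steadily to 7 N (0.42 N m) within some 0.25 rad, where the clamp is well tightened; 10 N and more is overtightened
- guide_bolt: fixed guide bolt, (38, -12) mm in the base plate's frame; origin on its axis at the plate's top; head 20 mm wide, 16 mm high. The fence's two slots (12 mm wide, along y, at fence x = 0 and 38 mm, from y = -42 to +22 mm) run on this bolt's and the clamp's 9 mm shanks with 1.5 mm play each side: the fence slides along the base's y and cannot be lifted off
- pcr_plate: bystander: white 96-well plate 84 x 126 x 16 mm, on the right of the worktop
- vial_1: bystander: brown screw-cap vial, 26 mm diameter, 49 mm high, right of the base plate
- vial_0: bystander: white screw-cap vial, 26 mm diameter, 49 mm high, behind the base plate
- tube_strip: bystander: strip of eight small tubes, 7 x 70 x 22 mm, in front on the right
- tweezers: bystander: steel tweezers 120 x 14 x 9 mm, on the front edge
- lab_timer: bystander: small timer 68 x 64 x 18 mm behind the base plate
- marker: bystander: marker pen 128 x 12 x 12 mm, in front on the right

How it is judged:
On the way, in this order (a step that is already met when the one before it is completed fails the run):
1. the fence stands at rest at the pointer (its line within 2 mm) while the clamp is still loose (y of fence_line in the frame of index_tip between -0.002 and 0.002 m and linear speed of fence below 0.01 m/s and contact force between clamp_lever and fence below 3 N), for 0.2 s.
2. the clamp is tightened on the fence at the pointer (y of fence_line in the frame of index_tip between -0.0025 and 0.0025 m and contact force between clamp_lever and fence above 24 N), for 0.2 s.
At the end, for the whole second after the job is handed in: the fence's scribed line stands within 2.5 mm of the pointer along the sliding direction, at rest, and the clamp presses on the fence with more than 24 N (all of step 2 and linear speed of fence below 0.01 m/s); the robot touches nothing.
It fails at once if the clamp is overtightened (presses on the fence with more than 60 N) (contact force between clamp_lever and fence above 60 N).
It fails at once if the fence is forced against its guide bolt (more than 25 N) (contact force between fence and guide_bolt above 25 N).
It fails at once if a bystander is shifted by more than 20 mm (distance of any of pcr_plate, vial_1, vial_0, tube_strip, tweezers, lab_timer, marker from where it was at the start of the episode above 0.02 m).
It also fails if it takes over 64 s, if anything falls off the work surface, if the arm or the gripper's body presses on something with over 40 N, if the wrist force passes 120 N, or if a joint passes its speed limit or range.

## Working session

There is one attempt and no reset: what is moved stays moved. The work goes in short steps, Python scripts to look and compute and a tool call to move; the robot and the scene stay as the last step left them, time stands still between calls to the robot, and variables do not carry over. Pictures are saved under pics/ and viewed, at most 10 in all, crops included, and the job is handed in when it is done.

Besides the shell and the picture viewer there is one more tool, called after "Call:" by a JSON object that holds its "api" and its "payload", one argument or row to a line. arm_command: Moves the arm, as the interface text tells. Its arguments: {"type":"object","properties":{"xyz":{"type":"array","items":{"type":"array","items":{"type":"number"}}},"spin":{"type":"array","items":{"type":"number"}},"jaw":{"type":"number"},"squeeze":{"type":"number"}},"required":["xyz","spin"]}

```bash
mkdir -p pics; ls; cat > h.py <<'E'
from cell import *
import numpy as np, cv2
def snap(n):
    c=read_camera(n); np.savez(f'{n}.npz',**c); return c
def load(n): return dict(np.load(f'{n}.npz'))
def K(c): return np.array([[c['fx'],0,c['cx']],[0,c['fy'],c['cy']],[0,0,1]],float)
def ray(c,px):
    u=cv2.undistortPoints(np.array(px,float).reshape(-1,1,2),K(c),c['dist_coeffs'])[:,0]
    d=np.c_[u[:,0],-u[:,1],-np.ones(len(u))]; T=c['world_from_camera']
    return T[:3,3],d@T[:3,:3].T
def atz(c,px,z):
    o,d=ray(c,px); return o+d*((z-o[2])/d[:,2])[:,None]
def dep(c,px):
    o,d=ray(c,px); return o+d*np.array([c['depth'][int(v),int(u)] for u,v in px])[:,None]
def proj(c,P):
    T=c['world_from_camera']; q=(np.array(P)-T[:3,3])@T[:3,:3]
    q=q*[1,-1,-1]; return cv2.projectPoints(q.reshape(-1,1,3),np.zeros(3),np.zeros(3),K(c),c['dist_coeffs'])[0][:,0]
E
python3 - <<'E'
from h import *
s=observe(); print(s)
for n in('scene','top'):
    c=snap(n); print(n,c['fx'],c['dist_coeffs'],c['world_from_camera'])
    cv2.imwrite(f'pics/{n}0.png',cv2.resize(c['img'][:,:,::-1],(800,600),interpolation=cv2.INTER_CUBIC))
E
```

```text
pics
{'time': 0.0, 'qpos': array([-1.49098985e+00,  3.42732904e-01,  1.52501677e+00, -2.12626808e-05,
        1.27537424e+00, -1.46019540e-01]), 'qvel': array([-0.00028467, -0.00233073, -0.00054233,  0.00050155,  0.00048405,
        0.00018841]), 'joint_efforts': array([ 1.78129805e-03, -4.31234694e+01, -2.44226378e+01,  7.20161665e-02,
        5.59142022e-02, -1.54398749e-04]), 'tool_pos': array([ 0.1175519 , -0.51153647,  0.40403955]), 'tool_rot': array([-3.14007473e+00, -2.02684114e-04,  2.25832073e-01]), 'contact_force': array([-0.23292665, -0.21321885, -0.19711685]), 'torque': array([ 0.00407414,  0.01046326, -0.02742191]), 'grip_force': 0.0, 'opening': 0.09201431784052501}
scene 382.41651217879746 [-0.09383057  0.          0.          0.          0.        ] [[-0.85314126  0.28715305 -0.43553773  0.15650001]
 [-0.52116395 -0.50626249  0.68708546  0.62733525]
 [-0.02319773  0.81316752  0.58156724  0.60154294]
 [ 0.          0.          0.          1.        ]]
top 429.5094016104188 [0.01878301 0.         0.         0.         0.        ] [[-2.77351177e-02  9.79261428e-01 -2.00693344e-01  3.33071476e-01]
 [-9.99615301e-01 -2.71940165e-02  5.45307841e-03  2.54477559e-03]
 [-1.17668766e-04  2.00767380e-01  9.79638936e-01  1.06980665e+00]
 [ 0.00000000e+00  0.00000000e+00  0.00000000e+00  1.00000000e+00]]
```

View pics/scene0.png

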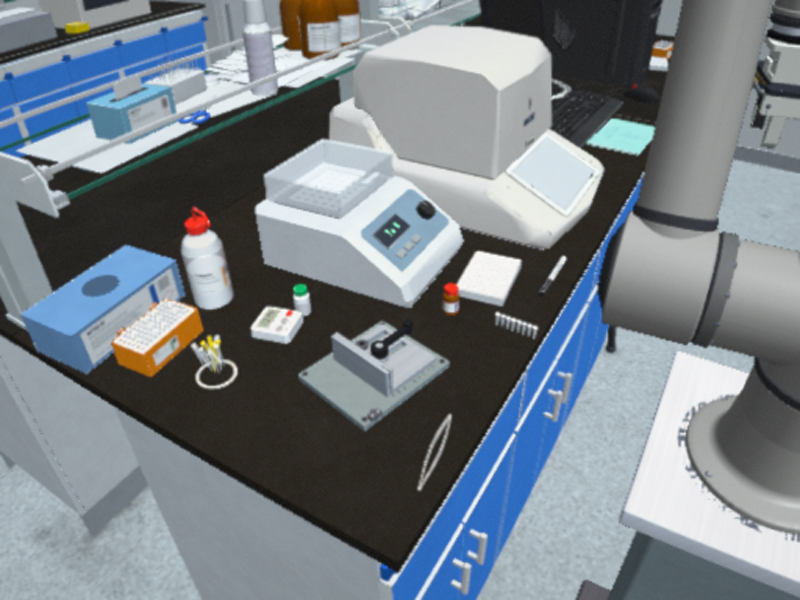

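View pics/top0.png

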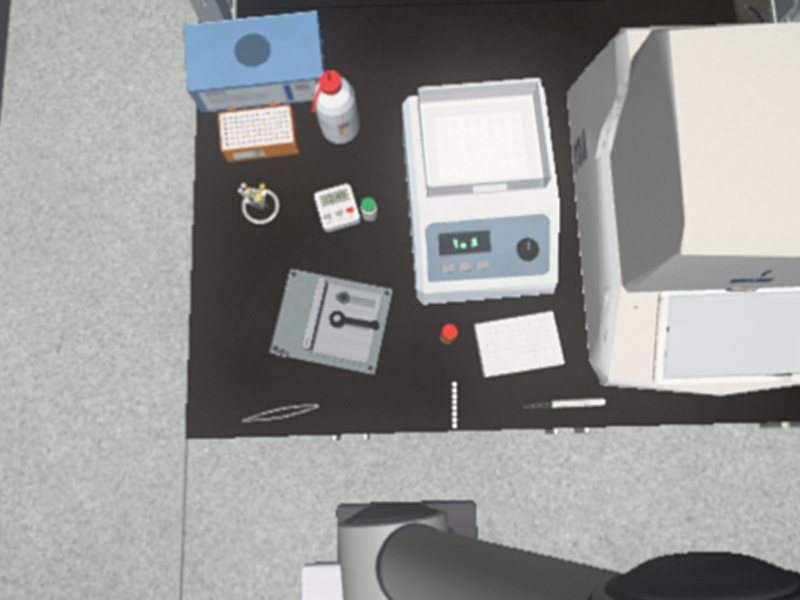

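View crop.

The top view shows the jig at about (333,322) of 800x600. The fence wall is on its left (base +y ≈ world +y, yawed by about -12°), and the lever knob at (375,325) points right. The index block is at the near-left, around (280,352).

```bash
python3 - <<'E'
from h import *
c=load('top');a=c['img'][165:245,165:260,::-1]
b=load('scene');d=b['img'][200:276,188:292,::-1]
A=cv2.resize(a,None,fx=7,fy=7,interpolation=cv2.INTER_CUBIC);D=cv2.resize(d,None,fx=7,fy=7,interpolation=cv2.INTER_CUBIC)
cv2.imwrite('pics/ta.png',A);cv2.imwrite('pics/sa.png',D)
print(A.shape,D.shape)
E
```

```text
(560, 665, 3) (532, 728, 3)
```

View pics/ta.png

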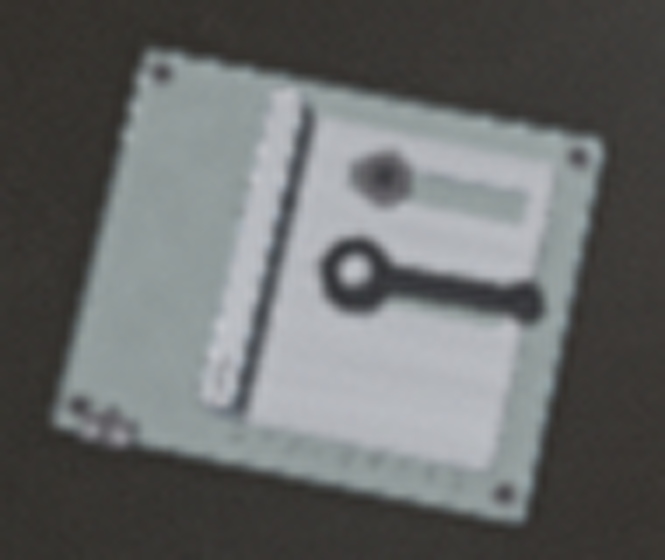

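View pics/sa.png

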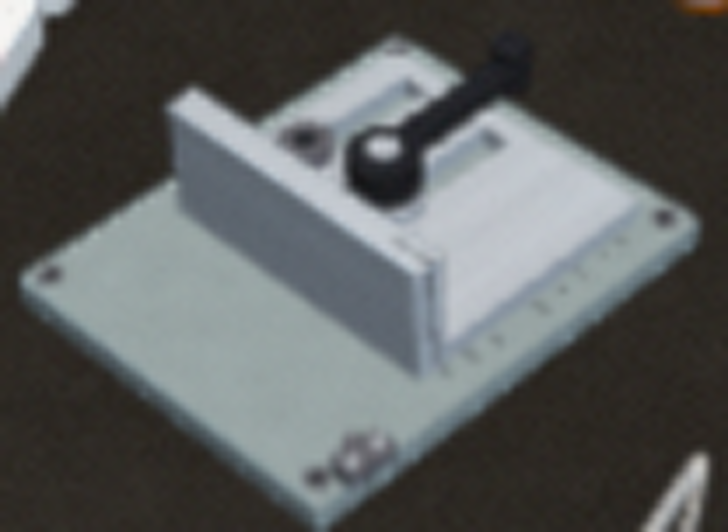

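The top crop shows the plate corners at about (148,50), (603,138), (523,522), (55,428), the index block at about (110,425), the fence wall from (288,95) to (222,400), the hub at (355,272) and the knob at (525,300). The scene crop shows the index at about (365,450) and the line at about (430,270).

```bash
cat >> h.py <<'E'
from scipy.optimize import least_squares
def up(p,o): return (np.array(p,float)+.5)/7-.5+np.array(o)
def fit(c,px,B,z):
    W=atz(c,px,z)[:,:2]
    f=lambda p:(np.array(B)@np.array([[np.cos(p[2]),np.sin(p[2])],[-np.sin(p[2]),np.cos(p[2])]])+p[:2]-W).ravel()
    r=least_squares(f,[.4,.1,-.2]); return r.x,np.abs(r.fun).max()
def tob(p,W):
    R=np.array([[np.cos(p[2]),-np.sin(p[2])],[np.sin(p[2]),np.cos(p[2])]]); return (np.array(W)[:,:2]-p[:2])@R
E
python3 - <<'E'
from h import *
t=load('top');s=load('scene')
ot=(165,165);os=(188,200)
# plate corners base frame: far-left(+x,+y), far-right(+x,-y), near-right, near-left
B=[(.07,.085),(.07,-.085),(-.07,-.085),(-.07,.085)]
pt,e=fit(t,up([(148,50),(603,138),(523,522),(55,428)],ot),B,.012);print('top',pt,e)
ps,e2=fit(s,up([(22,280),(398,38),(698,225),(320,520)],os),B,.012);print('scene',ps,e2)
for n,p,c,o,L in(('top',pt,t,ot,[('index',(110,422),.019),('wallfar',(288,92),.057),('wallnear',(220,405),.057),('hub',(355,268),.04),('knob',(527,300),.054),('ring',(222,370),.057),('bolt',(383,178),.028)]),
 ('scene',ps,s,os,[('index',(365,450),.019),('line top',(428,262),.057),('line bot',(432,370),.014),('knob',(511,45),.054),('hubtop',(383,150),.04)])):
    for k,u,z in L:
        W=atz(c,up([u],o),z); print(n,k,W.round(4),(tob(p,W)*1000).round(1))
E
```

```text
top [ 0.52102214  0.11068652 -0.22573991] 0.0010152512319140383
scene [ 0.51619239  0.11156199 -0.23423983] 0.0016447646827670304
top index [[0.472  0.1882 0.019 ]] [[-65.1  64.6]]
top wallfar [[0.5802 0.1209 0.057 ]] [[55.3 23.2]]
top wallnear [[0.4717 0.1444 0.057 ]] [[-55.6  21.8]]
top hub [[0.5207 0.0999 0.04  ]] [[  2.1 -10.6]]
top knob [[0.5054 0.0398 0.054 ]] [[  0.6 -72.6]]
top ring [[0.4837 0.1437 0.057 ]] [[-43.8  23.8]]
top bolt [[0.555  0.0908 0.028 ]] [[ 37.6 -11.7]]
scene index [[0.4664 0.1873 0.019 ]] [[-66.   62.1]]
scene line top [[0.4702 0.1443 0.057 ]] [[-52.4  21.1]]
scene line bot [[0.4691 0.1459 0.014 ]] [[-53.8  22.4]]
scene knob [[0.502  0.0411 0.054 ]] [[  2.5 -71.8]]
scene hubtop [[0.5194 0.0924 0.04  ]] [[  7.6 -17.9]]
```

Base pose is about (0.5195, 0.111) with yaw -0.23. The wall line is at base y≈22 and the pointer at ≈63, so about 41 mm to travel. The two cameras agree within about 2 mm. Next I go over the near end of the wall, keeping clear of the cycler.

Call:
{"api": "arm_command", "payload": {
  "xyz": [
    [19,26,0],
    [19,26,0],
    [19,26,0],
    [19,26,0],
    [19,26,0],
    [19,26,0],
    [19,26,0],
    [16,29,0],
    [16,29,0],
    [16,29,0],
    [16,29,0],
    [16,29,0],
    [16,29,0],
    [16,29,0],
    [16,29,0]
  ],
  "spin": [0,0,-2,-2,-2,-2,-2,-2,-2,-2,-2,-2,-2,-2,-2],
  "jaw": 0.0
}}

```text
time: 1.6
tool_pos: [0.3789, -0.0963, 0.4046]
tool_rot: [3.142, 0.0, -0.23]
contact_force: [0.9, 0.3, 0.0]
opening: 0.0458
grip_force: 0.0
```

Call:
{"api": "arm_command", "payload": {
  "xyz": [
    [10,24,-10],
    [10,24,-10],
    [10,24,-10],
    [10,24,-10],
    [11,24,-15],
    [11,24,-15],
    [11,24,-15],
    [11,24,-15],
    [11,24,-15],
    [10,22,-15],
    [0,0,-15],
    [0,0,-15],
    [0,0,-15],
    [0,0,-10],
    [0,0,-8],
    [0,0,0],
    [0,0,0]
  ],
  "spin": [0,0,0,0,0,0,0,0,0,0,0,0,0,0,0,0,0]
}}

```text
time: 3.3
tool_pos: [0.4837, 0.1403, 0.212]
tool_rot: [-3.142, -0.0, -0.228]
contact_force: [-0.6, 0.0, -0.9]
opening: 0.0457
grip_force: 0.0
```

Call:
{"api": "arm_command", "payload": {
  "xyz": [
    [0,2,-4],
    [0,0,-4],
    [0,0,0]
  ],
  "spin": [0,0,0]
}}

```text
time: 3.6
tool_pos: [0.4834, 0.1424, 0.2034]
tool_rot: [3.141, 0.001, -0.228]
contact_force: [-0.3, -0.4, -0.5]
opening: 0.0458
grip_force: 0.0
```

Call:
{"api": "arm_command", "payload": {
  "xyz": [
    [0,0,0],
    [0,0,0],
    [0,0,0],
    [0,0,0],
    [0,0,0],
    [0,0,0]
  ],
  "spin": [0,0,0,0,0,0],
  "jaw": -1,
  "squeeze": 20
}}

```text
time: 4.2
tool_pos: [0.4836, 0.1425, 0.2038]
tool_rot: [-3.141, -0.0, -0.228]
contact_force: [-1.1, 0.9, -0.9]
opening: 0.0119
grip_force: 20.0
```

Call:
{"api": "arm_command", "payload": {
  "xyz": [
    [0.7,2.9,0],
    [0.7,2.9,0],
    [0.7,2.9,0],
    [0.7,2.9,0],
    [0.7,2.9,0],
    [0.7,2.9,0],
    [0.7,2.9,0],
    [0.7,2.9,0],
    [0.7,2.9,0],
    [0.7,2.9,0],
    [0.7,2.9,0],
    [0.7,2.9,0],
    [0,0,0],
    [0,0,0]
  ],
  "spin": [0,0,0,0,0,0,0,0,0,0,0,0,0,0]
}}

```text
time: 5.6
tool_pos: [0.492, 0.1772, 0.2038]
tool_rot: [3.142, -0.0, -0.228]
contact_force: [-0.6, -1.8, 1.7]
opening: 0.0122
grip_force: 20.0
```

```bash
python3 - <<'E'
from h import *
c=snap('top');s=snap('scene')
a=c['img'][165:245,165:260,::-1];d=s['img'][200:276,188:292,::-1]
f=lambda i:cv2.resize(i,(400,300),interpolation=cv2.INTER_CUBIC)
cv2.imwrite('pics/b.png',np.vstack([cv2.resize(a,(570,480)),])) if 0 else None
cv2.imwrite('pics/b.png',np.hstack([cv2.resize(a[30:80,5:62],(399,350),interpolation=cv2.INTER_CUBIC),cv2.resize(d[26:76,2:59],(399,350),interpolation=cv2.INTER_CUBIC)]))
E
```

```text
(no output)
```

View pics/b.png

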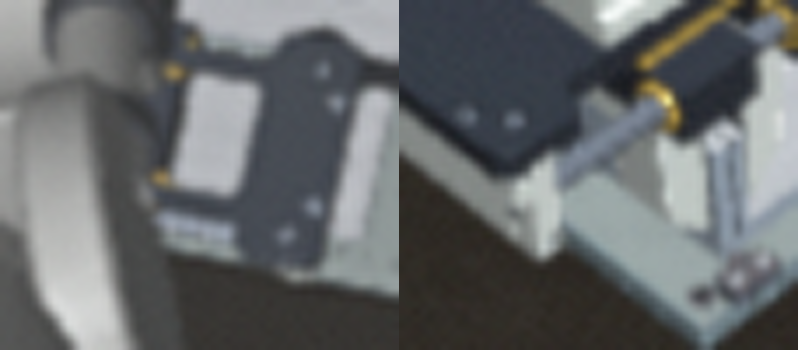

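The right panel (scene) shows the wall's end face with its line at about (728,150–240), and the index block at about (748,270) just ahead of it. I'll zoom in.

```bash
python3 - <<'E'
from h import *
s=load('scene'); t0=None
o=(228,240);d=s['img'][240:268,228:256,::-1]
a=cv2.resize(d,None,fx=20,fy=20,interpolation=cv2.INTER_LANCZOS4)
for i in range(0,28,5): cv2.putText(a,str(o[0]+i),(i*20,10),0,.35,(0,255,255));cv2.putText(a,str(o[1]+i),(0,i*20+10),0,.35,(0,255,255))
cv2.imwrite('pics/c.png',a)
# predicted with scene fit: 
p=(0.51619,0.11156,-.23424);R=np.array([[np.cos(p[2]),-np.sin(p[2])],[np.sin(p[2]),np.cos(p[2])]])
for y in(56,58,60,62,64,66):
    w=lambda x,z:np.r_[R@np.array([x,y])/1000+p[:2],z/1000]
    print(y,((proj(s,[w(-56,57),w(-56,20),w(-60,19),w(-70,19),w(-60,12)])-o+.5)*20-.5).round(0).tolist())
E
```

```text
56 [[203.0, 142.0], [219.0, 398.0], [246.0, 425.0], [314.0, 475.0], [249.0, 472.0]]
58 [[189.0, 152.0], [205.0, 409.0], [232.0, 435.0], [300.0, 485.0], [235.0, 482.0]]
60 [[174.0, 162.0], [190.0, 419.0], [218.0, 446.0], [286.0, 496.0], [221.0, 492.0]]
62 [[160.0, 173.0], [176.0, 429.0], [204.0, 456.0], [272.0, 507.0], [207.0, 503.0]]
64 [[145.0, 183.0], [162.0, 440.0], [190.0, 467.0], [257.0, 517.0], [193.0, 513.0]]
66 [[130.0, 193.0], [148.0, 450.0], [175.0, 477.0], [243.0, 528.0], [178.0, 524.0]]
```

View pics/c.png

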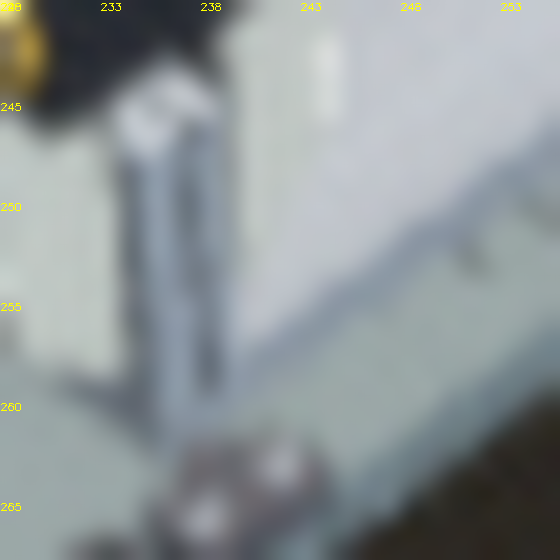

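The line on the face, at about (198,270), corresponds to y≈57.8. The index block's two screws at (282,465) and (207,517) put its middle at y≈62.2. So about 4.5 mm remain. I'll move that, let go, back off and look with a free view.

Call:
{"api": "arm_command", "payload": {
  "xyz": [
    [0.4,1.5,0],
    [0.4,1.5,0],
    [0.3,1.5,0],
    [0,0,0],
    [0,0,0],
    [0,0,0]
  ],
  "spin": [0,0,0,0,0,0]
}}

```text
time: 6.3
tool_pos: [0.4931, 0.1814, 0.2038]
tool_rot: [3.141, 0.0, -0.228]
contact_force: [-1.0, -4.7, 5.2]
opening: 0.0121
grip_force: 20.0
```

Call:
{"api": "arm_command", "payload": {
  "xyz": [
    [0,0,0],
    [0,0,0],
    [0,0,0],
    [0,0,0],
    [0,0,20],
    [0,0,30],
    [0,0,30],
    [0,-20,30],
    [-5,-30,0],
    [-10,-30,0],
    [-10,-30,0],
    [-10,-30,0],
    [-10,-30,0],
    [-10,-30,0],
    [-10,-30,0],
    [-10,-30,0],
    [-10,-30,0],
    [0,0,0]
  ],
  "spin": [0,0,0,0,0,0,0,0,0,0,0,0,0,0,0,0,0,0],
  "jaw": -0.3
}}

```text
time: 8.1
tool_pos: [0.4074, -0.1108, 0.3139]
tool_rot: [3.141, -0.001, -0.232]
contact_force: [0.4, 0.1, 0.8]
opening: 0.0319
grip_force: 0.0
```

```bash
python3 - <<'E'
from h import *
c=snap('top');s=snap('scene')
r=lambda i:cv2.resize(i[:,:,::-1],(400,400),interpolation=cv2.INTER_LANCZOS4)
cv2.imwrite('pics/d.png',np.hstack([r(c['img'][205:237,167:199]),r(s['img'][240:272,224:256])]))
E
```

```text
(no output)
```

View pics/d.png

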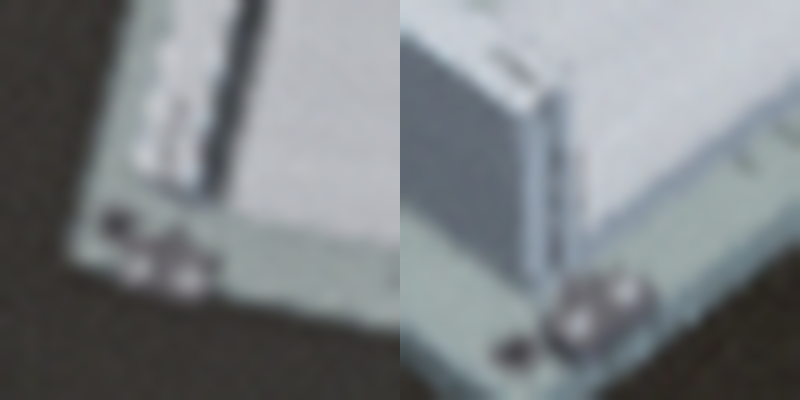

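Top panel: the line on the wall top runs about (180,105)–(170,165), the pointer apex is at about (175,230), and the screws are at (138,268) and (195,286). Scene panel: the line is at about (556,110)–(556,262), with screws at (577,325) and (628,288).

```bash
python3 - <<'E'
from h import *
t=load('top');s=load('scene')
u=lambda p,o,x0=0:(np.array(p,float)-[x0,0]+.5)/12.5-.5+np.array(o)
pt=(0.52102,0.11069,-.22574);ps=(0.51619,0.11156,-.23424)
for n,c,p,o,x0,L in(('top',t,pt,(167,205),0,[('line1',(180,105),57),('line2',(170,165),57),('tip',(175,230),16),('sc1',(138,268),19),('sc2',(195,286),19)]),
 ('scene',s,ps,(224,240),400,[('ltop',(551,100),57),('lmid',(556,185),36),('lbot',(557,265),20),('linetop',(520,70),57),('sc1',(577,325),19),('sc2',(628,288),19)])):
  for k,q,z in L:print(n,k,(tob(p,atz(c,u([q],o,x0),z/1000))*1000).round(1))
E
```

```text
top line1 [[-40.4  62. ]]
top line2 [[-52.   61.2]]
top tip [[-60.1  65.7]]
top sc1 [[-69.1  70.5]]
top sc2 [[-70.4  58.7]]
scene ltop [[-54.9  60.7]]
scene lmid [[-53.6  59.7]]
scene lbot [[-55.1  61.9]]
scene linetop [[-46.4  59.4]]
scene sc1 [[-66.3  68.1]]
scene sc2 [[-66.5  56.7]]
```

The two views say 2–3.5 mm short. I'll refine with edge profiles averaged along the long edges.

```bash
cat > prof.py <<'E'
from h import *
P={'top':(0.52102,0.11069,-.22574),'scene':(0.51619,0.11156,-.23424)}
def samp(n,c,X,Y,z):
    p=P[n];R=np.array([[np.cos(p[2]),-np.sin(p[2])],[np.sin(p[2]),np.cos(p[2])]])
    g=np.stack(np.meshgrid(X,Y),-1).reshape(-1,2)/1000
    W=np.c_[g@R.T+p[:2],np.full(len(g),z/1000)]
    m=proj(c,W).astype(np.float32).reshape(len(Y),len(X),2)
    return cv2.remap(cv2.cvtColor(c['img'],cv2.COLOR_RGB2GRAY),m[...,0],m[...,1],cv2.INTER_LINEAR)
def edge(n,c,xr,yr,z,sgn):
    Y=np.arange(*yr,.25);g=samp(n,c,np.arange(*xr,.5),Y,z).astype(float).mean(1)
    d=sgn*np.gradient(cv2.GaussianBlur(g[:,None],(1,9),0)[:,0]);d=np.clip(d,0,None);i=d.argmax();w=slice(max(i-8,0),i+9)
    return round((d[w]*Y[w]).sum()/d[w].sum(),2)
E
python3 - <<'E'
from prof import *
for n in P:
    c=load(n)
    print(n,'plate -y',edge(n,c,(-55,55),(-95,-75),12,1),'plate +y',edge(n,c,(-30,55),(75,95),12,-1))
    print(' foot -y',edge(n,c,(-50,-15),(-45,-20),20,1),' wall +y top',edge(n,c,(-50,50),(58,78),57,-1),'wall -y top',edge(n,c,(-50,50),(46,63),57,1))
    print(' plate -x/+y corner etc; index dark profile y:')
    Y=np.arange(48,80,1.);print(samp(n,c,np.arange(-69,-62,.5),Y,19).mean(1).round().astype(int).tolist())
    print(' line on wall top:',samp(n,c,np.arange(-55,-44,.5),np.arange(52,72,1.),57).mean(1).round().astype(int).tolist())
    print(' pointer rows:',samp(n,c,np.arange(-62,-59,.5),np.arange(52,74,1.),16).mean(1).round().astype(int).tolist())
E
```

```text
top plate -y -84.57 plate +y 85.5
 foot -y -30.94  wall +y top 75.45 wall -y top 55.8
 plate -x/+y corner etc; index dark profile y:
[153, 153, 152, 150, 148, 142, 132, 123, 120, 118, 121, 125, 127, 123, 119, 112, 107, 104, 104, 106, 112, 118, 124, 123, 120, 117, 115, 114, 114, 118, 123, 128]
 line on wall top: [88, 84, 92, 109, 133, 154, 166, 171, 170, 165, 162, 165, 171, 177, 180, 178, 172, 166, 161, 157]
 pointer rows: [154, 153, 153, 150, 147, 146, 146, 146, 144, 138, 134, 126, 119, 116, 118, 122, 128, 134, 136, 134, 130, 120]
scene plate -y -86.01 plate +y 84.28
 foot -y -34.49  wall +y top 66.72 wall -y top 55.0
 plate -x/+y corner etc; index dark profile y:
[164, 164, 163, 160, 156, 150, 146, 144, 145, 145, 141, 133, 122, 114, 110, 110, 114, 121, 128, 134, 136, 131, 120, 107, 97, 93, 98, 106, 110, 111, 108, 105]
 line on wall top: [196, 194, 193, 193, 192, 188, 181, 171, 167, 170, 177, 185, 187, 181, 165, 144, 124, 113, 107, 105]
 pointer rows: [152, 147, 144, 138, 130, 122, 116, 111, 109, 110, 114, 118, 120, 123, 126, 123, 117, 112, 111, 113, 120, 120]
```

Top says about 2.7 mm short and scene about 2.1 mm. I'll regrasp and move +2.4 mm.

Call:
{"api": "arm_command", "payload": {
  "xyz": [
    [10,30,0],
    [10,30,0],
    [10,30,0],
    [10,30,0],
    [10,30,0],
    [10,30,0],
    [10,30,0],
    [10,30,0],
    [5,30,0],
    [0,20,-20],
    [0,0,-20],
    [0,0,-25],
    [0,0,-25],
    [0,0,-20],
    [0,0,0],
    [0,0,0]
  ],
  "spin": [0,0,0,0,0,0,0,0,0,0,0,0,0,0,0,0]
}}

```text
time: 9.8
tool_pos: [0.4929, 0.1826, 0.2039]
tool_rot: [3.141, 0.0, -0.227]
contact_force: [-0.0, -0.8, 0.9]
opening: 0.0321
grip_force: 0.0
```

Call:
{"api": "arm_command", "payload": {
  "xyz": [
    [0,0,0],
    [0,0,0],
    [0,0,0],
    [0,0,0],
    [0,0,0]
  ],
  "spin": [0,0,0,0,0],
  "jaw": -1
}}

```text
time: 10.3
tool_pos: [0.4933, 0.1816, 0.2046]
tool_rot: [-3.141, -0.001, -0.229]
contact_force: [-0.5, 0.1, 7.1]
opening: 0.0122
grip_force: 20.0
```

Call:
{"api": "arm_command", "payload": {
  "xyz": [
    [0.3,1.2,0],
    [0.3,1.2,0],
    [0,0,0],
    [0,0,0],
    [0,0,0]
  ],
  "spin": [0,0,0,0,0]
}}

```text
time: 10.8
tool_pos: [0.4938, 0.1831, 0.2046]
tool_rot: [3.14, -0.001, -0.228]
contact_force: [-1.5, -7.0, 8.7]
opening: 0.0118
grip_force: 20.0
```

Call:
{"api": "arm_command", "payload": {
  "xyz": [
    [0.2,0.9,0],
    [0,0,0],
    [0,0,0],
    [0,0,0]
  ],
  "spin": [0,0,0,0]
}}

```text
time: 11.2
tool_pos: [0.494, 0.184, 0.2046]
tool_rot: [3.14, -0.001, -0.228]
contact_force: [-1.9, -7.2, 8.2]
opening: 0.0121
grip_force: 20.0
```

Call:
{"api": "arm_command", "payload": {
  "xyz": [
    [0,0,0],
    [0,0,0],
    [0,0,0],
    [0,0,0],
    [0,0,20],
    [0,0,30],
    [0,0,30],
    [0,-20,30],
    [-5,-30,0],
    [-10,-30,0],
    [-10,-30,0],
    [-10,-30,0],
    [-10,-30,0],
    [-10,-30,0],
    [-10,-30,0],
    [-10,-30,0],
    [-10,-30,0],
    [0,0,0]
  ],
  "spin": [0,0,0,0,0,0,0,0,0,0,0,0,0,0,0,0,0,0],
  "jaw": -0.3
}}

```text
time: 13.0
tool_pos: [0.4082, -0.1075, 0.3138]
tool_rot: [3.141, -0.0, -0.231]
contact_force: [-0.6, 0.1, 0.1]
opening: 0.0323
grip_force: 0.0
```

```bash
python3 - <<'E'
from prof import *
for n in P:
    c=snap(n)
    print(n,'plate -y',edge(n,c,(-55,55),(-95,-75),12,1),'plate +y',edge(n,c,(-30,55),(75,95),12,-1))
    print(' foot -y',edge(n,c,(-50,-15),(-45,-20),20,1),' wall +y top',edge(n,c,(-50,50),(58,78),57,-1),'wall -y top',edge(n,c,(-50,50),(48,65),57,1))
    print(' line on wall top:',samp(n,c,np.arange(-55,-44,.5),np.arange(52,72,1.),57).mean(1).round().astype(int).tolist())
t=load('top');s=load('scene')
r=lambda i:cv2.resize(i[:,:,::-1],(400,400),interpolation=cv2.INTER_LANCZOS4)
cv2.imwrite('pics/e.png',np.hstack([r(t['img'][205:237,167:199]),r(s['img'][240:272,224:256])]))
E
```

```text
top plate -y -84.57 plate +y 85.26
 foot -y -28.62  wall +y top 75.41 wall -y top 58.02
 line on wall top: [133, 112, 94, 84, 85, 96, 116, 139, 158, 168, 170, 167, 164, 164, 169, 176, 180, 180, 174, 166]
scene plate -y -86.0 plate +y 84.27
 foot -y -32.02  wall +y top 68.79 wall -y top 57.19
 line on wall top: [198, 198, 197, 195, 193, 191, 190, 187, 181, 170, 160, 158, 166, 178, 185, 184, 175, 157, 137, 120]
```

View pics/e.png

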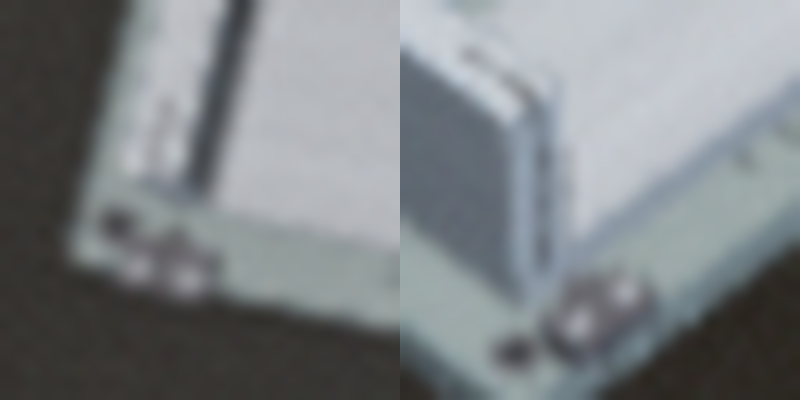

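Fence is now within about 0.5 mm of the pointer in both views (top -0.5, scene +0.2), with the clamp still loose. Next I straddle the lever knob with the jaw tangential.

Call:
{"api": "arm_command", "payload": {
  "xyz": [
    [8,12,0],
    [8,12,0],
    [8,12,0],
    [8,12,0],
    [8,12,0],
    [8,12,0],
    [8,12,0],
    [8,12,0],
    [8,12,0],
    [8,13,0],
    [8,13,0],
    [7,14,0],
    [0,0,-15],
    [0,0,-15],
    [0,0,-10],
    [0,0,0],
    [0,0,0]
  ],
  "spin": [7.5,7.5,7.5,7.5,7.5,7.5,7.5,7.5,7.5,7.5,7.5,7.5,0,0,0,0,0]
}}

```text
time: 14.8
tool_pos: [0.504, 0.0434, 0.2739]
tool_rot: [3.142, -0.0, 1.343]
contact_force: [0.3, -0.2, -0.2]
opening: 0.0319
grip_force: 0.0
```

Call:
{"api": "arm_command", "payload": {
  "xyz": [
    [0,-1,-15],
    [0,-1,-15],
    [0,-1,-15],
    [0,0,-10],
    [0,0,-5],
    [0,0,0],
    [0,0,0]
  ],
  "spin": [0,0,0,0,0,0,0]
}}

```text
time: 15.5
tool_pos: [0.5041, 0.04, 0.2143]
tool_rot: [3.141, -0.0, 1.343]
contact_force: [-0.1, -0.2, -0.1]
opening: 0.0319
grip_force: 0.0
```

```bash
python3 - <<'E'
import numpy as np
th=np.radians(-103.1-np.arange(0,136,2.5));p=60*np.c_[np.cos(th),np.sin(th)]
d=np.diff(p[::2],axis=0).round(1);print('5deg',[(5*i,*r) for i,r in enumerate(d.tolist())])
print('2.5',[(2.5*i,*r) for i,r in enumerate(np.diff(p,axis=0).round(1).tolist())][12:])
E
```

```text
5deg [(0, -5.0, 1.4), (5, -4.9, 1.8), (10, -4.7, 2.3), (15, -4.5, 2.7), (20, -4.3, 3.0), (25, -4.0, 3.4), (30, -3.7, 3.7), (35, -3.3, 4.0), (40, -3.0, 4.3), (45, -2.6, 4.6), (50, -2.2, 4.8), (55, -1.7, 4.9), (60, -1.3, 5.1), (65, -0.9, 5.2), (70, -0.4, 5.2), (75, 0.1, 5.2), (80, 0.5, 5.2), (85, 1.0, 5.1), (90, 1.4, 5.0), (95, 1.8, 4.9), (100, 2.3, 4.7), (105, 2.7, 4.5), (110, 3.0, 4.3), (115, 3.4, 4.0), (120, 3.7, 3.7), (125, 4.0, 3.3), (130, 4.3, 3.0)]
2.5 [(30.0, -1.9, 1.8), (32.5, -1.8, 1.9), (35.0, -1.7, 2.0), (37.5, -1.6, 2.1), (40.0, -1.5, 2.1), (42.5, -1.4, 2.2), (45.0, -1.3, 2.3), (47.5, -1.2, 2.3), (50.0, -1.1, 2.4), (52.5, -1.0, 2.4), (55.0, -0.9, 2.4), (57.5, -0.8, 2.5), (60.0, -0.7, 2.5), (62.5, -0.6, 2.5), (65.0, -0.5, 2.6), (67.5, -0.4, 2.6), (70.0, -0.3, 2.6), (72.5, -0.1, 2.6), (75.0, -0.0, 2.6), (77.5, 0.1, 2.6), (80.0, 0.2, 2.6), (82.5, 0.3, 2.6), (85.0, 0.4, 2.6), (87.5, 0.5, 2.6), (90.0, 0.6, 2.5), (92.5, 0.8, 2.5), (95.0, 0.9, 2.5), (97.5, 1.0, 2.4), (100.0, 1.1, 2.4), (102.5, 1.2, 2.3), (105.0, 1.3, 2.3), (107.5, 1.4, 2.2), (110.0, 1.5, 2.2), (112.5, 1.6, 2.1), (115.0, 1.7, 2.0), (117.5, 1.7, 1.9), (120.0, 1.8, 1.9), (122.5, 1.9, 1.8), (125.0, 2.0, 1.7), (127.5, 2.1, 1.6), (130.0, 2.1, 1.5), (132.5, 2.2, 1.4)]
```

Call:
{"api": "arm_command", "payload": {
  "xyz": [
    [0,0,0],
    [0,0,0],
    [0,0,0]
  ],
  "spin": [0,0,0],
  "jaw": -0.61,
  "squeeze": 5
}}

```text
time: 15.8
tool_pos: [0.5039, 0.0399, 0.2141]
tool_rot: [3.141, -0.0, 1.343]
contact_force: [0.9, 0.1, 0.2]
opening: 0.0187
grip_force: 0.0
```

Call:
{"api": "arm_command", "payload": {
  "xyz": [
    [-5.0,1.4,0],
    [-4.9,1.8,0],
    [-4.7,2.3,0],
    [-4.5,2.7,0],
    [-4.3,3.0,0],
    [-4.0,3.4,0],
    [-3.7,3.7,0],
    [0,0,0]
  ],
  "spin": [-5,-5,-5,-5,-5,-5,-5,0]
}}

```text
time: 16.6
tool_pos: [0.4725, 0.0585, 0.214]
tool_rot: [3.141, -0.0, 0.732]
contact_force: [-0.3, 0.4, 0.2]
opening: 0.0182
grip_force: 0.0
```

Call:
{"api": "arm_command", "payload": {
  "xyz": [
    [-1.7,2.0,0],
    [-1.6,2.1,0],
    [-1.5,2.1,0],
    [-1.4,2.2,0]
  ],
  "spin": [-2.5,-2.5,-2.5,-2.5]
}}

```text
time: 17.0
tool_pos: [0.4668, 0.0663, 0.2139]
tool_rot: [3.141, -0.0, 0.558]
contact_force: [0.6, -2.5, 0.9]
opening: 0.0178
grip_force: 1.0
```

Call:
{"api": "arm_command", "payload": {
  "xyz": [
    [-1.3,2.3,0],
    [-1.2,2.3,0],
    [-1.1,2.4,0]
  ],
  "spin": [-2.5,-2.5,-2.5]
}}

```text
time: 17.3
tool_pos: [0.463, 0.0732, 0.2139]
tool_rot: [3.141, 0.0, 0.428]
contact_force: [-1.1, -3.7, 0.4]
opening: 0.0178
grip_force: 1.5
```

Call:
{"api": "arm_command", "payload": {
  "xyz": [
    [-1.0,2.4,0],
    [-0.9,2.4,0]
  ],
  "spin": [-2.5,-2.5]
}}

```text
time: 17.5
tool_pos: [0.4611, 0.0779, 0.2139]
tool_rot: [3.141, 0.001, 0.34]
contact_force: [-1.2, -4.9, 2.8]
opening: 0.0177
grip_force: 2.3
```

Call:
{"api": "arm_command", "payload": {
  "xyz": [
    [0,0,0]
  ],
  "spin": [0]
}}

```text
time: 17.6
tool_pos: [0.461, 0.0781, 0.2138]
tool_rot: [3.141, 0.001, 0.341]
contact_force: [-0.5, -2.7, 1.2]
opening: 0.0175
grip_force: 1.3
```

Call:
{"api": "arm_command", "payload": {
  "xyz": [
    [-0.8,2.5,0],
    [-0.7,2.5,0]
  ],
  "spin": [-2.5,-2.5]
}}

```text
time: 17.8
tool_pos: [0.4596, 0.0828, 0.2138]
tool_rot: [3.141, 0.001, 0.253]
contact_force: [-1.6, -6.3, 3.2]
opening: 0.0182
grip_force: 3.1
```

Call:
{"api": "arm_command", "payload": {
  "xyz": [
    [0,0,0]
  ],
  "spin": [0]
}}

```text
time: 17.9
tool_pos: [0.4595, 0.083, 0.2138]
tool_rot: [3.141, 0.001, 0.254]
contact_force: [-0.8, -3.9, 2.6]
opening: 0.0181
grip_force: 1.9
```

Call:
{"api": "arm_command", "payload": {
  "xyz": [
    [-0.5,2.6,0],
    [0,0,0]
  ],
  "spin": [-2.5,0]
}}

```text
time: 18.1
tool_pos: [0.459, 0.0855, 0.2138]
tool_rot: [3.141, 0.001, 0.21]
contact_force: [-2.2, -6.0, 3.1]
opening: 0.018
grip_force: 2.4
```

Call:
{"api": "arm_command", "payload": {
  "xyz": [
    [-0.5,2.6,0]
  ],
  "spin": [-2.5]
}}

```text
time: 18.2
tool_pos: [0.4585, 0.0878, 0.2138]
tool_rot: [3.14, 0.001, 0.167]
contact_force: [-1.5, -8.0, 3.2]
opening: 0.0177
grip_force: 3.9
```

Call:
{"api": "arm_command", "payload": {
  "xyz": [
    [0,0,0]
  ],
  "spin": [0]
}}

```text
time: 18.3
tool_pos: [0.4584, 0.088, 0.2138]
tool_rot: [3.141, 0.001, 0.167]
contact_force: [-1.8, -5.9, 3.1]
opening: 0.018
grip_force: 2.8
```

Call:
{"api": "arm_command", "payload": {
  "xyz": [
    [-0.05,0.5,0],
    [-0.05,0.5,0]
  ],
  "spin": [-0.5,-0.5]
}}

```text
time: 18.5
tool_pos: [0.4584, 0.0888, 0.2138]
tool_rot: [3.14, 0.001, 0.15]
contact_force: [-1.1, -7.8, 4.1]
opening: 0.0182
grip_force: 3.9
```

A slow push of about 7.5 N means it is well tightened. I open the jaw, lift and check.

Call:
{"api": "arm_command", "payload": {
  "xyz": [
    [0,0,0],
    [0,0,0],
    [0,0,0],
    [0,0,15],
    [0,0,25],
    [0,0,30],
    [0,0,30],
    [-5,-30,0],
    [-5,-30,0],
    [-5,-30,0],
    [-5,-30,0],
    [-5,-30,0],
    [-5,-30,0],
    [-5,-30,0],
    [0,0,0]
  ],
  "spin": [0,0,0,0,0,0,0,0,0,0,0,0,0,0,0],
  "jaw": -0.3
}}

```text
time: 20.0
tool_pos: [0.4233, -0.1228, 0.3138]
tool_rot: [3.141, -0.001, 0.145]
contact_force: [-0.1, -0.5, -0.6]
opening: 0.0327
grip_force: 0.0
```

```bash
python3 - <<'E'
from prof import *
for n in P:
    c=snap(n)
    print(n,'foot -y',edge(n,c,(-50,-15),(-45,-20),20,1),'wall -y top',edge(n,c,(-50,50),(48,65),57,1),
    samp(n,c,np.arange(-55,-44,.5),np.arange(52,72,1.),57).mean(1).round().astype(int).tolist())
t=load('top');s=load('scene')
r=lambda i:cv2.resize(i[:,:,::-1],(400,340),interpolation=cv2.INTER_LANCZOS4)
cv2.imwrite('pics/f.png',np.hstack([r(t['img'][165:245,165:260]),r(s['img'][198:278,188:282])]))
E
```

```text
top foot -y -22.04 wall -y top 58.02 [133, 112, 94, 85, 86, 97, 116, 139, 158, 168, 170, 167, 163, 164, 170, 176, 181, 180, 174, 166]
scene foot -y -43.42 wall -y top 57.2 [198, 197, 196, 195, 193, 191, 190, 187, 181, 170, 160, 158, 166, 178, 184, 184, 175, 157, 136, 120]
```

View pics/f.png

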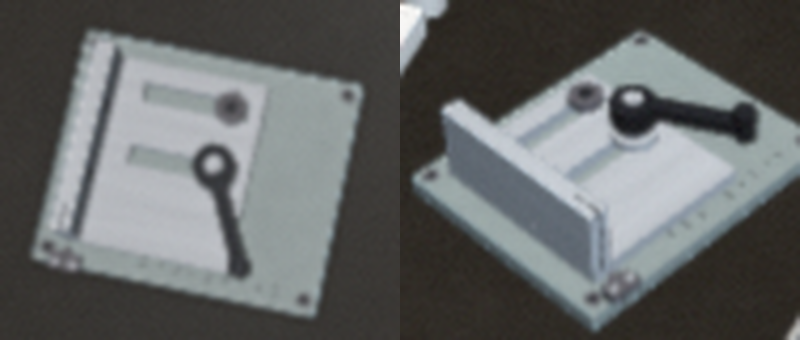

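The fence has not moved (wall edge 58.02 and 57.20, as before). The lever has turned about 70° from (213,165) to (238,268), and the arm is clear.

```bash
python3 -c "
from cell import *
print(hand_in())"
```

```text
the job is handed in; nothing more can be done
None
```

I set the fence about 0.5 mm or less from the pointer in both camera views and tightened the clamp to about 7.5 N of push at the knob. The fence did not move during tightening, everything is released, and the job was handed in after about 20 s; no verdict came back.

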